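Ready the dowel borer: load, guard, interlock key, clutch

TASK

Get the little dowel borer ready to run: lay the pine blank with the red dot flat in the nest between its low fences, slide the clear guard fully shut over it, and then push the orange key's flat steel tongue straight down through the red-rimmed window of the guard into the yellow interlock switch until its black flange sits on the guard. Also turn the black clutch collar on the gearbox to 5, the long red mark on its scale (at whatever moment suits you). Leave the plain offcuts and the other things on the bench where they lie.

Things in the scene. Friction and masses are not known exactly. Their poses are not given: they have to be found in the camera images.
- blank: Pine block 90 x 40 x 40 mm (own x, y, z), about 70 g, with a red dot 24 mm across on its top; two plain offcuts have the same size. Origin: centre of its underside. It starts lying on the bench with the dot up.
- borer: The dowel borer, fixed, 130 x 450 mm base 12 mm thick; its place and yaw differ each time. Origin: on the bench under the nest's centre. Its y runs from the green gearbox (-y) past the nest to the yellow switch (+y), z up. The gearbox begins 95 mm from the nest's centre, 100 mm deep in x, its top 95 mm above the bench; the bit ends 57 mm from the nest's centre.
- nest (a point): Centre of the nest floor, 12 mm above the bench; axes as the borer's. The pocket is 98 mm along y and 48 mm along x, with steel fences 8 mm high and 6 mm thick all round: the blank lies with its long side along the borer's y, 4 mm free all round.
- guard (a joint): Opening of the clear guard, m: 0 = shut over the nest, 0.135 = fully open, the stop; opens along the borer's +y, level, 1.5 N of friction, stays where left. Its top plate spans 62 to 66 mm above the bench; front wall 45 mm to the -x side. Open, it leaves the nest free (its -y edge is 52 mm short of the nest's centre when shut, so 66 to 83 mm past it at the start) and covers the switch. Starts 0.118 to 0.135 open.
- guard_grip (a point): Middle of the guard's black grip, which moves with it: an upright bar 44 mm (borer's x) by 14 mm (borer's y) by 30 mm high on the guard's top plate, its top 96 mm above the bench. Shut, it is 15 mm to the -y side of the nest's centre.
- slot (a point): Centre of the mouth of the yellow interlock switch, 58 mm above the bench, 78 mm to the +y side of the nest; axes as the borer's. Throat 31 mm (x) by 8 mm (y), 38 mm deep, bevelled lead-in 41 x 18 mm at the top, 5 mm deep. The guard's red-rimmed window, 38 x 16 mm, lies over it only when the guard is shut; the guard's top face is 8 mm above this point.
- key: Interlock key, upright in its rest, 80 g: orange grip 36 mm (own x) by 14 mm (own y), 6 to 44 mm above the origin; black flange 50 x 28 x 6 mm; below it the flat steel tongue, 28 mm (x) by 5 mm (y), 40 mm long, its last 4 mm 25 x 3. Origin: centre of the flange's underside, z up. Goes in either way round. Home, the flange lies on the guard, the origin 8 mm above slot.
- key_rest: Fixed wooden block 70 x 46 mm, 50 mm high, in which the key stands at the start, its flange on the block's top and its tongue in a slot of 34 x 11 mm, 45 mm deep. Origin: centre of its underside; x along the slot.
- collar (a joint): Angle of the clutch collar, rad, growing clockwise seen from above. It clicks into a sprung detent at each of seven marks 0.4 rad apart: mark 1 at 0, 2 at 0.4 ... 5 (long, red) at 1.6 ... 7 at 2.4; about 0.12 N m takes it over a click. It starts at mark 2 or 3. A white line on the collar points to the mark on the white scale plate.
- collar_top (a point): Centre of the top of the collar, on its upright axis: a black ribbed cylinder 40 mm across and 34 mm high on the gearbox, whose top face is 35 mm below this point (95 mm above the bench). The scale plate round it is flat.
- offcut_a: Plain pine offcut, 90 x 40 x 40 mm, no dot; leave it. Origin: centre of its underside.
- offcut_b: Another plain pine offcut like offcut_a; leave it.
- tape: Blue tape measure, 68 x 66 x 34 mm; leave it. Origin: centre of its underside.
- pencil: Flat yellow carpenter's pencil, 160 mm long, 8 mm high; leave it. Origin: middle of its underside.
- square: Try square lying flat, wooden stock 110 mm, steel blade 170 mm towards its +x; leave it. Origin: underside of the stock's middle.
- glue: White glue bottle, 60 mm across, 160 mm high; leave it. Origin: centre of its underside.
- drill: Green and black cordless drill lying on its side, about 200 mm long; leave it. Origin: under the motor's middle.
Mind the look-alikes: they are no part of the job. What is shaped like the key but green or turquoise is not meant.

How it is judged (in metres and radians):
On the way, in this order (a step that is already met when the one before it is completed fails the run):
1. the red-dotted blank lies flat in the nest (x of blank in the frame of nest between -0.007 and 0.007 m and y of blank in the frame of nest between -0.007 and 0.007 m and z of blank in the frame of nest below 0.004 m and angle between blank's own z axis and vertical below 0.1 rad and angle between the x axis of blank and the y axis of nest, either way round below 0.15 rad), for 0.2 s.
2. with the blank in the nest, the guard is shut (all of step 1 and value of joint guard below 0.005 m), for 0.2 s.
3. with the guard shut, the key's tongue is fully home in the interlock switch (all of step 2 and horizontal distance between key and slot below 0.005 m and z of key in the frame of slot below 0.0105 m and angle between the z axis of key and the z axis of slot, either way round below 0.08 rad and angle between the x axis of key and the x axis of slot, either way round below 0.2 rad), for 0.2 s.
At the end, for the whole second after the job is handed in: Blank flat on the nest floor, within 7 mm of its centre; guard shut within 5 mm; key upright in the switch within 5 mm of the slot centre and 0.2 rad, flange on the guard (origin at most 10.5 mm above the mouth, 8 is home); collar at 1.6 rad within 0.12; all at rest (all of step 3 and value of joint collar between 1.48 and 1.72 rad and velocity of joint collar between -0.05 and 0.05 rad/s and linear speed of each of key, blank below 0.02 m/s); the robot touches nothing.
It fails at once if a plain offcut or another bystander on the bench is moved more than 30 mm (distance of any of offcut_a, offcut_b, tape, pencil, square, glue, drill from where it was at the start of the episode above 0.03 m).
It also fails if it takes over 67 s, if anything falls off the work surface, if the arm or the gripper's body presses on something with over 40 N, if the wrist force passes 120 N, or if a joint passes its speed limit or range.

ROBOT

A 6-joint arm with a two-finger parallel gripper is mounted at the origin on the work surface. World frame = base frame: x ahead of the robot, y to its left, z up, the work surface at z = 0. Lengths are in mm, angles in rad, forces in N, time in s.
With the tool pointing down it reaches from about 350 to 875 mm from the base axis. Payload 4.2 kg.
Tool frame: the origin (TCP) lies on the mounting face of the last link; the fingertips stand 173 mm ahead of it and the grasp point (between the pads) lies 155 mm ahead of it; z points along the fingers, y is the line along which they close (so a half turn about z gives the same grasp; the last joint's range is limited). The gripper opens to 85 mm and grips with 20 to 120 N. Pads are 22 mm wide; open, the fingers measure 114 mm over their backs; the gripper's body (76 mm by 85 mm) begins 54 mm behind the grasp point. The pads swing forward as they close: fully open they stand 13 mm farther back than shut.
Start: joints at [1.422, 0.385, 0.008, 0, -1.194, -0.259], TCP at [247.836, 573.74, 404.712] pointing down, gripper open.
Joint ranges: [-3.14, 3.14], [-1.21, 2.06], [-1.07, 1.41], [-3.16, 2.05], [-2.99, -0.16], [-3.1, 3.1]. Speed limits (rad/s): [2.79, 2.79, 3.14, 3.14, 3.14, 3.14].

INTERFACE

Orientations are given as a unit quaternion [x, y, z, w].
In Python, from bench import arm gives the robot as it stands.
- The arm moves only by the tool carry_out, never from a script. Its argument "rows" is a list of rows, each a list of 7 numbers: the shift along the tool's x, y, z as a fraction of full scale, then the turn, a rotation vector about the tool's x, y, z as a fraction of full scale, then the opening, from -1 (shut) to 1 (fully open). A call has 1 to 12 rows; each row is the pose to reach, as a shift and turn from the pose commanded when the call began, along the tool's axes at that moment, turning the shorter way round; what a row does not reach only later rows make up. Full scale, the value 1, is 20 cm for a shift and pi rad for a turn. A row lasts 1/8 s, in which the tool goes at most 62.5 mm and 10.7 degrees, less where a joint would pass 70% of its speed; a pose out of reach is approached as far as the arm can. A call with a number of a shift or a turn outside -1 to 1 is refused whole. A call with a gripper value outside its range is refused whole. The fingers move at their own pace and stop on an object; the grip force is fixed at half the most. Time passes only in rows, so rows that repeat a pose let the fingers close. It gives the time, the measured TCP pose, the force, the opening and the grip force at its end, in the units of the state.
- arm.read_state(): the state, without advancing time (a new reading comes with each control period).
- arm.get_image(name): name is "side" or "top"; returns (picture, depth): 400x640x3 uint8, red, green, blue; 400x640 float32, mm along the optical axis (not along the pixel's ray), 0 where there is no reading.
- arm.calibration(name): a dict with "mtx" (3x3 intrinsics, pixels), "k1" (the pictures are not rectified: a ray, as slopes to the right and down, at radius r is drawn at 1 + k1 r^2 times it, then the intrinsics apply), "cam_to_world" (4x4, takes a point from camera to world coordinates). Camera axes: x right, y up, looking along -z (the intrinsics and any distortion apply to the point x, -y, -z); pixel columns grow to the right and rows downward; lengths in mm; the calibration is good to about 2 mm. A picture is of the moment at which its call begins. calibration takes no time and is no camera call.
- arm.job_done(): hands the job in; it is judged then, once.
The state is a dict: "clock": time; "joints": joint angles; "joint_vel": joint speeds; "joint_efforts": joint torques, N m; "position": TCP position; "ee_rot": TCP orientation; "contact_force": force on the tool from outside, world axes, zero at the start; "wrist_torque": the same for the moment, N m; "gripper_width": finger opening in mm; "grasp_force": force on a finger pad.
Only numpy, scipy, OpenCV 4.12 (cv2) and the standard library are available. Lean on these libraries where they do the work, as an engineer would, in place of code of your own. Each camera call takes 0.05 s, during which the arm holds its last target. There are 200 camera calls.

## Working session

There is one attempt and no reset: what is moved stays moved. The work goes in short steps, Python scripts to look and compute and a tool call to move; the robot and the scene stay as the last step left them, time stands still between calls to the robot, and variables do not carry over. Pictures are saved under pics/ and viewed, at most 10 in all, crops included, and the job is handed in when it is done.

Besides the shell and the picture viewer there is one more tool, called after "Request:" in YAML: its name, and indented under it one key for each argument. carry_out: Moves the arm, as the interface text tells. Its arguments: {"type":"object","properties":{"rows":{"type":"array"}},"required":["rows"]}

```bash
ls; mkdir -p pics; cat > h.py <<'E'
import numpy as np, cv2
from bench import arm
from scipy.spatial.transform import Rotation as R
def snap(n):
    im,d=arm.get_image(n); np.savez(f'/tmp/{n}.npz',im=im,d=d); return im,d
def ray(n,px):
    c=arm.calibration(n); K=np.array(c['mtx']); T=np.array(c['cam_to_world'])
    px=np.atleast_2d(px).astype(float)
    s=cv2.undistortPoints(px[:,None,:],K,np.array([c['k1'],0,0,0],float),).reshape(-1,2)
    d=np.c_[s[:,0],-s[:,1],-np.ones(len(s))]
    return T[:3,3],d@T[:3,:3].T
def onz(n,px,z):
    o,d=ray(n,px); return o+d*((z-o[2])/d[:,2])[:,None]
def cloud(n,dep):
    h,w=dep.shape; u,v=np.meshgrid(np.arange(w),np.arange(h))
    o,d=ray(n,np.c_[u.ravel(),v.ravel()]); return (o+d*dep.ravel()[:,None]).reshape(h,w,3)
E
python3 - <<'E'
from h import *
for n in('top','side'):
    im,d=snap(n); cv2.imwrite(f'pics/{n}0.png',im[:,:,::-1]); c=arm.calibration(n); print(n,c['k1'],np.round(c['mtx'],1).tolist(),np.round(c['cam_to_world'],2).tolist(),(d>0).mean())
s=arm.read_state(); print(s)
E
```

```text
pics
top -0.03563102916694034 [[385.4, 0.0, 318.8], [0.0, 385.4, 203.5], [0.0, 0.0, 1.0]] [[0.03, 0.99, -0.11, 359.11], [-1.0, 0.03, 0.02, 82.05], [0.03, 0.11, 0.99, 1589.81], [0.0, 0.0, 0.0, 1.0]] 0.9959140625
side 0.021336026377088334 [[407.1, 0.0, 316.3], [0.0, 407.1, 198.3], [0.0, 0.0, 1.0]] [[1.0, 0.05, -0.04, 463.91], [-0.06, 0.49, -0.87, -992.16], [-0.02, 0.87, 0.49, 713.0], [0.0, 0.0, 0.0, 1.0]] 0.99601171875
{'clock': 0.1, 'joints': array([ 1.42156499e+00,  3.85452751e-01,  6.74741641e-03, -4.03654619e-04,
       -1.19399279e+00, -2.58551483e-01]), 'joint_vel': array([ 1.15479531e-03,  6.83184130e-05,  2.19329631e-03,  7.91141184e-04,
        1.16754805e-03, -4.73343459e-04]), 'joint_efforts': array([-7.51367443e-04, -3.93319702e+01,  1.88929796e+01,  4.19794500e+00,
       -2.58243381e-03,  7.71117186e-06]), 'position': array([247.78573597, 573.57774376, 403.74563959]), 'ee_rot': array([ 9.79270519e-01, -2.02554463e-01, -1.35366985e-04,  9.59728370e-04]), 'contact_force': array([-0.04111421,  0.21360536,  0.25482637]), 'wrist_torque': array([0.03448226, 0.01705933, 0.03164851]), 'grasp_force': 0.0, 'gripper_width': 85.53790251563684}
```

View pics/top0.png

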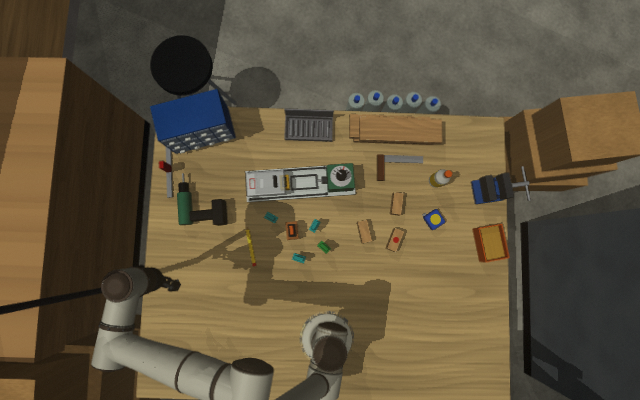

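View pics/side0.png

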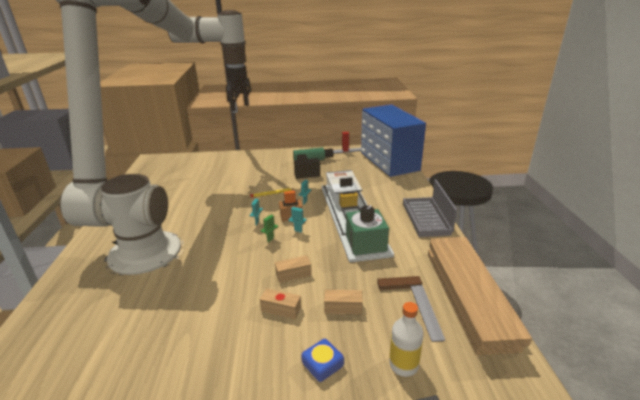

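Top view: the borer spans (246–355, 165–200) with the gearbox on the right at (341,176). The red-dotted blank is at (396,240) and the orange key in its rest at (292,231). The teal/green look-alikes stand around the key at (271,217), (315,225), (299,258) and (323,247). The side view agrees.

```bash
python3 - <<'E'
from h import *
t=np.load('/tmp/top.npz'); s=np.load('/tmp/side.npz')
cv2.imwrite('pics/top_c.png',cv2.resize(t['im'][150:270,238:420,::-1],None,fx=4.3,fy=4.3,interpolation=cv2.INTER_CUBIC))
cv2.imwrite('pics/side_c.png',cv2.resize(s['im'][165:325,240:400,::-1],None,fx=3.7,fy=3.7,interpolation=cv2.INTER_CUBIC))
for n,S in(('top',t),('side',s)):
    im,d=S['im'],S['d']; P=cloud(n,d); hsv=cv2.cvtColor(im,cv2.COLOR_RGB2HSV)
    H,Sa,V=[hsv[...,i].astype(int) for i in range(3)]
    for name,m in dict(red=((H<6)|(H>174))&(Sa>150)&(V>80),orange=(H>=6)&(H<14)&(Sa>190)&(V>90),yellow=(H>20)&(H<32)&(Sa>170)&(V>90),green=(H>60)&(H<85)&(Sa>100)).items():
        k,l,st,c=cv2.connectedComponentsWithStats(m.astype(np.uint8))
        for i in range(1,k):
            if st[i,4]>=6: 
                q=P[l==i]; print(n,name,c[i].round(1),st[i],np.median(q,0).round(0),q[:,2].min().round(),q[:,2].max().round())
E
```

```text
top red [160.9 164.2] [159 161   5   7  32] [669. 675.  90.] 85.0 99.0
top red [395.6 239.5] [393 237   6   6  23] [ 403. -268.   41.] 32.0 49.0
top red [253.8 264.2] [253 263   3   3   6] [286. 302.  10.] -2.0 13.0
top orange [447.9 173.4] [444 170   8   7  40] [ 655. -440.  159.] 142.0 1590.0
top orange [493.4 242.5] [477 224  32  38 167] [ 400. -669.   57.] -737.0 1590.0
top orange [290.9 229.7] [289 226   5   9  30] [427. 153.  93.] 85.0 100.0
top yellow [287.1 180.6] [285 175   4  14  33] [626. 177.  58.] 48.0 1590.0
top yellow [432.8 180.7] [430 174   8  12  48] [ 643. -415.   51.] 19.0 71.0
top yellow [434.9 218.7] [431 214   9  10  75] [ 489. -429.   35.] 24.0 44.0
top yellow [250.2 246. ] [246 230  10  33 111] [358. 320.   7.] -3.0 16.0
top green [330.7 167.8] [328 165   6   6   9] [673.   4.  98.] 91.0 102.0
top green [181.6 207.1] [177 192  10  32 243] [505. 594.  54.] 35.0 62.0
top green [270.7 217.9] [264 213  12  10  35] [472. 233.  48.] 39.0 1590.0
top green [316.5 226. ] [314 223   6   8  13] [447.  52.  46.] 40.0 90.0
top green [299.1 255.5] [296 254   7   4  13] [32
[... 301 characters left out ...]
-443.  159.] 157.0 162.0
side yellow [282.7 190.1] [276 189  14   3  15] [400. 325.   8.] 4.0 10.0
side yellow [268.8 192.4] [264 192  11   2  14] [348. 313.   8.] 6.0 12.0
side yellow [258.  194.2] [255 194   8   2  10] [309. 306.   8.] 4.0 9.0
side yellow [347.5 197.5] [341 194  15  12  77] [617. 174.  54.] 21.0 713.0
side yellow [322.2 353.4] [314 347  18  14 204] [ 491. -430.   35.] 32.0 713.0
side yellow [404.4 358.2] [391 347  28  21 357] [ 647. -468.   49.] 27.0 72.0
side green [304.6 190.6] [302 187   7   9  17] [478. 224.  57.] 45.0 73.0
side green [254.2 213.8] [251 211   7   6  14] [316. 105.  47.] 43.0 58.0
side green [297.7 221.8] [294 216   8  14  43] [452.  56.  45.] 10.0 63.0
```

View pics/top_c.png

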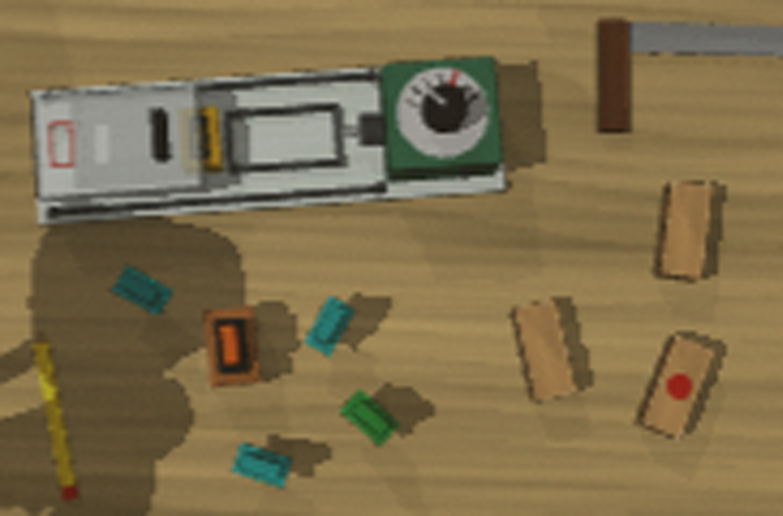

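View pics/side_c.png

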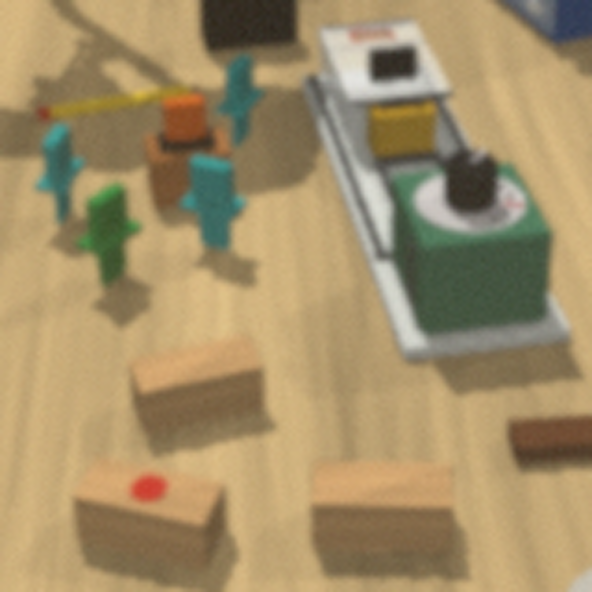

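Crops: the nest fences are at about (230–342, 105–165) in the top crop, the collar is at (445,108) with its white line pointing up-left, and the red mark is at (455,78). The key's grip is at (231,345), with its long side up the picture. Next I'll measure these precisely.

```bash
cat >> h.py <<'E'
def proj(n,P):
    c=arm.calibration(n); K=np.array(c['mtx']); T=np.linalg.inv(np.array(c['cam_to_world']))
    q=np.atleast_2d(P)@T[:3,:3].T+T[:3,3]; s=np.c_[q[:,0]/-q[:,2],-q[:,1]/-q[:,2]]
    s=s*(1+c['k1']*(s**2).sum(1))[:,None]; return s@K[:2,:2].T+K[:2,2]
def sample(n,im,P):
    p=proj(n,P).astype(np.float32); return cv2.remap(im,p[:,0].reshape(-1,1),p[:,1].reshape(-1,1),cv2.INTER_LINEAR).reshape(len(p),-1)
E
python3 - <<'E'
from h import *
t=np.load('/tmp/top.npz'); s=np.load('/tmp/side.npz'); im=t['im'];d=t['d']
# yaw from gearbox-free long base edges (top, z=12): strongest gradient per column
g=cv2.GaussianBlur(cv2.cvtColor(im,cv2.COLOR_RGB2HSV)[...,1],(3,3),0).astype(float)
def edge(cols,r0,r1):
    out=[]
    for u in cols:
        c=g[r0:r1,u]; gr=np.abs(np.diff(c)); i=gr.argmax(); w=gr[max(i-1,0):i+2]; out.append((u,r0+max(i-1,0)+.5+(w*np.arange(len(w))).sum()/w.sum()))
    return np.array(out)
for nm,cols,r0,r1 in(('back',range(252,325),162,176),('front',range(252,352),192,206)):
    P=onz('top',edge(cols,r0,r1),12)[:,:2]
    for _ in range(3):
        a=np.polyfit(P[:,1],P[:,0],1); r=P[:,0]-np.polyval(a,P[:,1]); P=P[np.abs(r)<max(2,1.5*r.std())]
    print(nm,'x=%.4f*y+%.1f'%tuple(a),len(P),r.std())
def rect(n,m,z,nm):
    k,l,st,c=cv2.connectedComponentsWithStats(m.astype(np.uint8)); i=1+st[1:,4].argmax()
    ct=cv2.findContours((l==i).astype(np.uint8),cv2.RETR_EXTERNAL,cv2.CHAIN_APPROX_NONE)[0][0].reshape(-1,2)
    P=onz(n,ct,z)[:,:2].astype(np.float32); (cx,cy),(w,h),a=cv2.minAreaRect(P); cc=onz(n,c[i:i+1],z)[0]
    A=onz(n,np.argwhere(l==i)[:,::-1],z)[:,:2]; ev,V=np.linalg.eigh(np.cov(A.T)); v=V[:,1]*np.sign(V[0,1])
    print(nm,n,'rect',round(cx,1),round(cy,1),round(w),round(h),'deg',round(a,1),'centroid',cc.round(1),'axis deg',np.degrees(np.arctan2(v[1],v[0])).round(1),'size',np.sqrt(12*ev).round(1),st[i])
def box(sh,u0,v0,u1,v1):
    m=np.zeros(sh,bool); m[v0:v1,u0:u1]=1; return m
for n,S in(('top',t),('side',s)):
    P=cloud(n,S['d']); hsv=cv2.cvtColor(S['im'],cv2.COLOR_RGB2HSV).astype(int); H,Sa,V=[hsv[...,i] for i in range(3)]
    zb=lambda lo,hi:(P[...,2]>lo)&(P[...,2]<hi)
    b={'top':(380,222,410,258),'side':(255,285,305,325)}[n]; B=box(H.shape,*b)
    rect(n,B&(((H<6)|(H>174))&(Sa>140)),40,'dot'); rect(n,B&zb(28,55) if n=='top' else B&zb(36,46),40,'blank')
    k={'top':(282,218,304,244),'side':(280,188,296,206)}[n]; K=box(H.shape,*k)
    rect(n,K&(H>=5)&(H<14)&(Sa>180)&(V>110),94,'keytop'); rect(n,K&zb(75,115),94,'key depth')
    if n=='top': rect(n,K&zb(30,115),50,'rest')
    c={'top':(328,162,356,190),'side':(350,195,395,230)}[n]; C=box(H.shape,*c)
    rect(n,C&zb(118,145),130,'collar depth'); rect(n,C&(V<60),130,'collar dark')
np.set_printoptions(linewidth=250)
print(cv2.cvtColor(im,cv2.COLOR_RGB2GRAY)[162:190,326:357])
print((im[165:182,340:352,0].astype(int)-im[165:182,340:352,1]))
E
```

```text
back x=-0.1060*y+705.5 68 0.7205352949557176
front x=-0.1054*y+574.1 100 0.6353755441718069
dot top rect 401.0 -266.6 17 17 deg 45.7 centroid [ 401. -267.   40.] axis deg 5.6 size [18.9 20.1] [393 237   6   6  23]
blank top rect 400.7 -264.5 42 90 deg 69.8 centroid [ 400.7 -264.5   40. ] axis deg -20.8 size [41.9 91.6] [387 228  17  24 233]
keytop top rect 424.6 154.7 31 12 deg 2.1 centroid [426.4 153.1  94. ] axis deg 5.0 size [11.8 33.8] [289 226   4   9  26]
key depth top rect 426.4 153.9 36 14 deg 10.2 centroid [426.5 153.8  94. ] axis deg 8.9 size [14.1 37.4] [289 225   5  10  35]
rest top rect 426.2 153.7 70 46 deg 7.3 centroid [426.4 153.9  50. ] axis deg 7.0 size [46.8 70.9] [285 221  13  19 206]
collar depth top rect 642.2 -33.5 35 39 deg 1.9 centroid [642.3 -33.1 130. ] axis deg -69.7 size [34.7 37. ] [336 170  11  10  88]
collar dark top rect 640.3 -35.4 39 35 deg 1.3 centroid [640.  -35.3 130. ] axis deg -26.1 size [33.  40.1] [337 170  10  11  83]
dot side rect 402.8 -264.0 17 16 deg 34.6 centroid [ 402.6 -264.5   40. ] axis deg 72.0 size [15.6 17. ] [276 294   8   6  34
[... 4374 characters left out ...]
 63  16   4   2  -7 -23 -33 -33 -33]
 [  3   3  40  61  11   4   3   4  -5 -22 -35 -32]
 [  4   3   4   4   4   3   3   1   4 -12 -28 -33]
 [  3   3   5   4   4   4   3   2   2   3 -15 -29]
 [  3   3   4   2   5   4   2   3   5   1 -12 -27]
 [  3   3   4   3   3   4   4   3   4   4   2 -22]
 [  3   4   5   3   4   4   5   3   2   3   3 -19]
 [  5   3   3   3   3   4   4   3   2   2   2 -14]
 [  3   4   4   2   4   4   2   4   3   2   4 -19]
 [  4   5   4   4   3   3   3   2   3   3   2 -17]
 [  2   4   5   3   5   3   3   4   3   2   4 -16]
 [  5   3   5   5   4   3   4   3   4   2  -4 -22]
 [  3   4   4   2   2   3   4   2   4   3 -11 -27]
 [  4   4   3   1   3   3   2   3   4   4 -16 -33]]
```

```bash
cat > mv.py <<'E'
import sys,json,numpy as np,os
# usage: mv.py x,y,z,headingdeg[,...] ... ; prints tool-frame fractions for each call (each target = own call), tracks commanded pose
f='cmd.json'
c=json.load(open(f)) if os.path.exists(f) else [247.836,573.74,404.712,float(np.degrees(2*np.arctan2(-.202554463,.979270519)))]
for a in sys.argv[1:]:
    same=a[0]=='+'   # '+': waypoint in the same call as the previous one
    t=[float(v) if v else None for v in a.strip('+').split(',')]
    if not same: b=list(c)
    t=[v if v is not None else c[i] for i,v in enumerate(t)]
    h=np.radians(b[3]); X=np.array([np.cos(h),np.sin(h)]); Y=np.array([np.sin(h),-np.cos(h)])
    d=np.array(t[:2])-b[:2]; r=np.round([d@X/200,d@Y/200,(b[2]-t[2])/200],4); w=round(-(t[3]-b[3])/180,4)
    q=np.array(b[:2])+200*(r[0]*X+r[1]*Y)
    n=max(np.linalg.norm([q[0]-c[0],q[1]-c[1],t[2]-c[2]])/62.5,abs(t[3]-c[3])/10.7)
    c=[q[0],q[1],b[2]-200*r[2],b[3]-180*w]
    print('same' if same else 'CALL',r.tolist(),'turn z',w,'rows>=%.1f'%n,'BAD' if abs(r).max()>1 else '')
json.dump(c,open(f,'w')); print(np.round(c,2))
E
python3 mv.py 370,440,380, 450,240,380, 470,20,380, 430,-160,320,-21 402,-266,240, 402,-266,183,
```

```text
CALL [0.826, 0.3715, 0.1236] turn z -0.0 rows>=2.9 
CALL [0.7639, 0.7593, -0.0] turn z -0.0 rows>=3.4 
CALL [0.5281, 0.97, -0.0] turn z -0.0 rows>=3.5 
CALL [0.1735, 0.9055, 0.3] turn z -0.0132 rows>=3.1 
CALL [0.0592, 0.545, 0.4] turn z -0.0 rows>=2.2 
CALL [-0.0, -0.0, 0.285] turn z -0.0 rows>=0.9 
[ 402.   -266.    182.99  -21.  ]
```

Request:
carry_out:
  rows:
    - [0.826,0.3715,0.1236,0,0,0,1]
    - [0.826,0.3715,0.1236,0,0,0,1]
    - [0.826,0.3715,0.1236,0,0,0,1]
    - [0.826,0.3715,0.1236,0,0,0,1]

```text
clock: 0.6
position: [371.9, 437.0, 378.9]
ee_rot: [0.979, -0.205, -0.0, 0.001]
contact_force: [-0.5, 0.7, -0.0]
gripper_width: 85.3
grasp_force: 0.0
```

Request:
carry_out:
  rows:
    - [0.7639,0.7593,0,0,0,0,1]
    - [0.7639,0.7593,0,0,0,0,1]
    - [0.7639,0.7593,0,0,0,0,1]
    - [0.7639,0.7593,0,0,0,0,1]

```text
clock: 1.1
position: [450.3, 238.1, 380.0]
ee_rot: [0.979, -0.203, -0.0, 0.0]
contact_force: [-0.3, 0.5, 0.2]
gripper_width: 85.3
grasp_force: 0.0
```

Request:
carry_out:
  rows:
    - [0.5281,0.97,0,0,0,0,1]
    - [0.5281,0.97,0,0,0,0,1]
    - [0.5281,0.97,0,0,0,0,1]
    - [0.5281,0.97,0,0,0,0,1]

```text
clock: 1.6
position: [469.9, 18.3, 380.1]
ee_rot: [0.979, -0.203, 0.0, -0.0]
contact_force: [-0.5, -0.8, 0.3]
gripper_width: 85.3
grasp_force: 0.0
```

Request:
carry_out:
  rows:
    - [0.1735,0.9055,0.3,0,0,-0.0132,1]
    - [0.1735,0.9055,0.3,0,0,-0.0132,1]
    - [0.1735,0.9055,0.3,0,0,-0.0132,1]
    - [0.1735,0.9055,0.3,0,0,-0.0132,1]

```text
clock: 2.1
position: [428.9, -162.1, 318.4]
ee_rot: [0.983, -0.184, -0.002, 0.0]
contact_force: [0.6, 0.4, 0.5]
gripper_width: 85.5
grasp_force: 0.0
```

Request:
carry_out:
  rows:
    - [0.0592,0.545,0.4,0,0,0,1]
    - [0.0592,0.545,0.4,0,0,0,1]
    - [0.0592,0.545,0.4,0,0,0,1]
    - [0.0592,0.545,0.4,0,0,0,1]
    - [0.0592,0.545,0.4,0,0,0,1]

```text
clock: 2.72
position: [403.3, -265.0, 241.1]
ee_rot: [0.983, -0.181, 0.001, 0.0]
contact_force: [-0.1, 0.7, 0.2]
gripper_width: 85.3
grasp_force: 0.0
```

Request:
carry_out:
  rows:
    - [0,0,0.285,0,0,0,1]
    - [0,0,0.285,0,0,0,1]
    - [0,0,0.285,0,0,0,-1]
    - [0,0,0.285,0,0,0,-1]
    - [0,0,0.285,0,0,0,-1]
    - [0,0,0.285,0,0,0,-1]
    - [0,0,0.285,0,0,0,-1]
    - [0,0,0.285,0,0,0,-1]

```text
clock: 3.72
position: [402.9, -266.1, 185.2]
ee_rot: [0.983, -0.182, 0.002, 0.0]
contact_force: [-0.6, 2.0, 6.0]
gripper_width: 39.0
grasp_force: 61.6
```

```bash
python3 - <<'E'
from h import *
np.set_printoptions(linewidth=220)
im,d=snap('top'); g=cv2.cvtColor(im,cv2.COLOR_RGB2GRAY).astype(np.float32)
s=arm.read_state(); print(s['clock'],s['position'].round(1),s['gripper_width'],s['grasp_force'],s['contact_force'].round(1))
yaw=.1055; ux=np.array([np.cos(yaw),np.sin(yaw)]); uy=np.array([-np.sin(yaw),np.cos(yaw)])
o=np.array([639.8-.1057*90,90.]) # provisional nest guess on centre line
def line(a,b,z,ch=g):
    p=np.array([[*(o+a_*ux+b_*uy),z] for a_,b_ in zip(a,b)]); return sample('top',ch,p)[:,0]
# along borer y at |x|<12 for z=20 (fence top) & at x across
ys=np.arange(-130,215,3.)
print('y profile z=20'); 
m=np.mean([line(np.full(len(ys),a),ys,20) for a in(-14,-10,10,14)],0); print(np.c_[ys,m].round(0).astype(int).tolist())
xs=np.arange(-75,76,3.)
m=np.mean([line(xs,np.full(len(xs),b),20) for b in(-15,-8,0,8,15)],0); print('x profile',np.c_[xs,m].round(0).astype(int).tolist())
# guard grip, red window rim by colour
hsv=cv2.cvtColor(im,cv2.COLOR_RGB2HSV).astype(int); H,S,V=[hsv[...,i] for i in range(3)]
B=np.zeros(H.shape,bool); B[165:200,245:300]=1
red=B&((H<10)|(H>170))&(S>60); p=np.argwhere(red)[:,::-1]; w=onz('top',p,66)[:,:2]-o; print('red rim n',len(p),'borer x,y range',(w@ux).min().round(1),(w@ux).max().round(1),(w@uy).min().round(1),(w@uy).max().round(1),'mean',(w@ux).mean().round(1),(w@uy).mean().round(1))
blk=B&(V<60); k,l,st,c=cv2.connectedComponentsWithStats(blk.astype(np.uint8))
for i in range(1,k):
    if st[i,4]>12:
        w=onz('top',c[i:i+1],96)[0,:2]-o; print('dark',st[i],c[i].round(1),'grip x,y',(w@ux).round(1),(w@uy).round(1))
E
```

```text
3.775 [ 402.9 -266.1  185.2] 39.09732535963883 61.598689556121826 [-0.2  1.7  5.7]
y profile z=20
[[-130, 91], [-127, 92], [-124, 92], [-121, 93], [-118, 93], [-115, 106], [-112, 127], [-109, 151], [-106, 156], [-103, 156], [-100, 145], [-97, 132], [-94, 118], [-91, 106], [-88, 93], [-85, 75], [-82, 70], [-79, 65], [-76, 54], [-73, 54], [-70, 63], [-67, 67], [-64, 67], [-61, 67], [-58, 69], [-55, 79], [-52, 108], [-49, 141], [-46, 166], [-43, 167], [-40, 160], [-37, 138], [-34, 93], [-31, 75], [-28, 93], [-25, 134], [-22, 164], [-19, 169], [-16, 169], [-13, 169], [-10, 169], [-7, 169], [-4, 170], [-1, 169], [2, 168], [5, 169], [8, 170], [11, 169], [14, 168], [17, 168], [20, 169], [23, 169], [26, 169], [29, 169], [32, 169], [35, 169], [38, 169], [41, 169], [44, 169], [47, 170], [50, 167], [53, 154], [56, 122], [59, 108], [62, 108], [65, 106], [68, 96], [71, 77], [74, 55], [77, 62], [80, 80], [83, 91], [86, 104], [89, 110], [92, 91], [95, 61], [98, 49], [101, 69], [104, 96], [107, 120], [110, 125], [113, 133], [116, 139], [119, 141], [122, 147], [125, 149], [128, 142], [131, 116], [134
[... 566 characters left out ...]
 169], [-12, 169], [-9, 170], [-6, 171], [-3, 171], [0, 170], [3, 169], [6, 169], [9, 170], [12, 169], [15, 165], [18, 159], [21, 133], [24, 82], [27, 55], [30, 87], [33, 139], [36, 166], [39, 165], [42, 165], [45, 161], [48, 151], [51, 103], [54, 65], [57, 68], [60, 127], [63, 125], [66, 115], [69, 126], [72, 127], [75, 127]]
red rim n 28 borer x,y range -18.7 22.9 218.3 239.8 mean 3.2 228.3
dark [285 169  15   2  17] [291.9 169.5] grip x,y 39.1 63.9
dark [274 176   3  11  32] [275.  181.2] grip x,y -2.6 133.4
dark [291 180   9  10  19] [292.9 186.6] grip x,y -29.2 64.7
dark [285 195  15   2  16] [292.4 195.9] grip x,y -65.9 69.2
dark [250 197  34   3  42] [265.1 197.9] grip x,y -65.8 175.9
```

```bash
python3 mv.py ,,340, 520,-130,350,-50 580,50,350,-83.96 628.1,110.3,290,
```

```text
CALL [0.0, 0.0, -0.785] turn z -0.0 rows>=2.5 
CALL [0.3072, -0.8463, -0.05] turn z 0.1611 rows>=2.9 
CALL [-0.4965, -0.8083, -0.0] turn z 0.1887 rows>=3.2 
CALL [-0.2746, -0.2709, 0.3] turn z -0.0 rows>=1.6 
[628.1  110.31 289.99 -83.96]
```

Request:
carry_out:
  rows:
    - [0,0,-0.2,0,0,0,-1]
    - [0,0,-0.785,0,0,0,-1]
    - [0,0,-0.785,0,0,0,-1]
    - [0,0,-0.785,0,0,0,-1]

```text
clock: 4.28
position: [402.7, -266.3, 345.8]
ee_rot: [0.983, -0.182, 0.007, 0.001]
contact_force: [-0.1, -0.3, -0.7]
gripper_width: 39.0
grasp_force: 60.8
```

Request:
carry_out:
  rows:
    - [0.3072,-0.8463,-0.05,0,0,0.1611,-1]
    - [0.3072,-0.8463,-0.05,0,0,0.1611,-1]
    - [0.3072,-0.8463,-0.05,0,0,0.1611,-1]
    - [0.3072,-0.8463,-0.05,0,0,0.1611,-1]

```text
clock: 4.78
position: [521.9, -127.3, 349.5]
ee_rot: [0.907, -0.421, 0.0, -0.0]
contact_force: [-0.6, 0.2, -1.6]
gripper_width: 39.0
grasp_force: 60.9
```

Request:
carry_out:
  rows:
    - [-0.4965,-0.8083,0,0,0,0.1887,-1]
    - [-0.4965,-0.8083,0,0,0,0.1887,-1]
    - [-0.4965,-0.8083,0,0,0,0.1887,-1]
    - [-0.4965,-0.8083,0,0,0,0.1887,-1]

```text
clock: 5.28
position: [580.2, 52.5, 349.1]
ee_rot: [0.744, -0.669, -0.0, 0.0]
contact_force: [-0.7, -1.5, -1.0]
gripper_width: 39.1
grasp_force: 60.9
```

Request:
carry_out:
  rows:
    - [-0.2746,-0.2709,0.3,0,0,0,-1]
    - [-0.2746,-0.2709,0.3,0,0,0,-1]
    - [-0.2746,-0.2709,0.3,0,0,0,-1]
    - [-0.2746,-0.2709,0.3,0,0,0,-1]
    - [-0.2746,-0.2709,0.3,0,0,0,-1]

```text
clock: 5.9
position: [627.8, 109.4, 291.1]
ee_rot: [0.743, -0.669, 0.0, -0.001]
contact_force: [-0.4, -0.4, -0.8]
gripper_width: 39.2
grasp_force: 61.1
```

```bash
python3 - <<'E'
from h import *
s=arm.read_state(); print(s['clock'],s['position'].round(1),s['ee_rot'].round(4),s['gripper_width'],s['contact_force'].round(1))
a,_=snap('top'); b,_=snap('side')
A=cv2.resize(a[140:225,230:380,::-1],None,fx=5,fy=5,interpolation=cv2.INTER_CUBIC)
B=cv2.resize(b[130:270,290:420,::-1],None,fx=4,fy=4,interpolation=cv2.INTER_CUBIC)
cv2.imwrite('pics/hold_top.png',A); cv2.imwrite('pics/hold_side.png',B)
E
```

```text
5.9 [627.8 109.4 291.1] [ 7.431e-01 -6.692e-01  3.000e-04 -6.000e-04] 39.23818928769554 [-0.4 -0.4 -0.8]
```

View pics/hold_side.png

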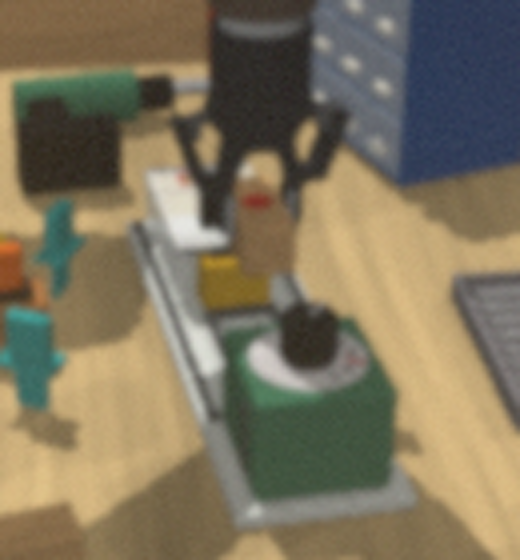

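Side view: the blank hangs level in the gripper above the nest, dot up, with its end face at about (265,235) in the crop. I'll measure where that end face lies before lowering.

```bash
python3 - <<'E'
from h import *
s=np.load('/tmp/side.npz'); im,d=s['im'],s['d']; P=cloud('side',d)
st=arm.read_state()['position']
yaw=.1055; ux=np.array([np.cos(yaw),np.sin(yaw)]); uy=np.array([-np.sin(yaw),np.cos(yaw)])
u0,v0,u1,v1=[290+238//4,130+215//4,290+292//4,130+268//4]
q=P[v0:v1,u0:u1].reshape(-1,3); q=q[np.abs(q[:,2]-125)<25]; w=q[:,:2]-st[:2]; b=w@uy
print(len(q),'end face y rel tool',np.percentile(b,[10,50,90]).round(1),'x',np.percentile(w@ux,[3,50,97]).round(1),'z',np.percentile(q[:,2],[3,97]).round(1))
# nest point via depth: yellow switch / gearbox check of side camera against top: gearbox front corner top z=95
N=np.array([628.0,111.3]);
for nm,p in dict(collar_top=(641.5,-34.3)).items(): print(nm,((np.array(p)-N)@ux).round(1),((np.array(p)-N)@uy).round(1))
t=np.load('/tmp/top.npz'); Q=cloud('top',t['d'])[150:215,240:340].reshape(-1,3); w=Q[:,:2]-st[:2]
m=(np.abs(Q[:,2]-146)<14); print('top: blank top pts',m.sum(),np.percentile((w@uy)[m],[2,50,98]).round(1),np.percentile((w@ux)[m],[2,98]).round(1))
E
```

```text
194 end face y rel tool [-45.5 -41.5 -21.1] x [-19.6  -3.7  15.5] z [112.6 146.4]
collar_top -1.9 -146.2
top: blank top pts 76 [-133.7  -26.6   45.4] [-21.6  11.3]
```

Request:
carry_out:
  rows:
    - [0,0,0.28,0,0,0,-1]
    - [0,0,0.32,0,0,0,-1]
    - [0,0,0.36,0,0,0,-1]
    - [0,0,0.4,0,0,0,-1]
    - [0,0,0.43,0,0,0,-1]
    - [0,0,0.45,0,0,0,-1]
    - [0,0,0.45,0,0,0,-1]

```text
clock: 6.88
position: [628.1, 110.4, 199.9]
ee_rot: [0.743, -0.669, -0.0, 0.0]
contact_force: [0.3, 0.2, -1.5]
gripper_width: 39.0
grasp_force: 61.0
```

Request:
carry_out:
  rows:
    - [0,0,0.008,0,0,0,-1]
    - [0,0,0.015,0,0,0,-1]
    - [0,0,0.02,0,0,0,-1]
    - [0,0,0.02,0,0,0,-1]

```text
clock: 7.38
position: [628.2, 110.5, 197.3]
ee_rot: [0.744, -0.669, 0.0, -0.0]
contact_force: [-2.7, 0.7, 5.4]
gripper_width: 38.9
grasp_force: 62.0
```

Request:
carry_out:
  rows:
    - [0,0,0,0,0,0,0.4]
    - [0,0,0,0,0,0,0.4]
    - [0,0,0,0,0,0,0.4]
    - [0,0,-0.1,0,0,0,0.4]
    - [0,0,-0.3,0,0,0,0.6]
    - [0,0,-0.52,0,0,0,1]
    - [0,0,-0.52,0,0,0,1]
    - [-0.56,0,-0.52,0,0,0,1]
    - [-0.56,0,-0.52,0,0,0,1]
    - [-0.56,0,-0.52,0,0,0,1]
    - [-0.56,0,-0.52,0,0,0,1]

```text
clock: 8.75
position: [616.1, 221.6, 298.9]
ee_rot: [0.743, -0.669, -0.0, 0.001]
contact_force: [-0.3, -0.7, -0.5]
gripper_width: 85.6
grasp_force: 0.0
```

```bash
python3 - <<'E'
from h import *
import json
# commanded: 628.1,110.31,196 then -112 along tool x (heading -83.96), z 300
h=np.radians(-83.96); c=[628.1-112*np.cos(h),110.31-112*np.sin(h),300.0-0.0,-83.96]; json.dump(c,open('cmd.json','w')); print(np.round(c,1))
s=arm.read_state(); print(s['clock'],s['position'].round(1),s['gripper_width'])
im,d=snap('top')
N=np.array([628.0,111.3]); yaw=.1055; ux=np.array([np.cos(yaw),np.sin(yaw)]); uy=np.array([-np.sin(yaw),np.cos(yaw)])
hsv=cv2.cvtColor(im,cv2.COLOR_RGB2HSV).astype(int); H,S,V=[hsv[...,i] for i in range(3)]
B=np.zeros(H.shape,bool); B[165:200,285:335]=1
def pr(nm,m,z):
    p=np.argwhere(m)[:,::-1]
    if len(p)<5: print(nm,len(p)); return
    w=onz('top',p,z)[:,:2]-N; a,b=w@ux,w@uy; print(nm,len(p),'mean x,y',a.mean().round(1),b.mean().round(1),'ext',a.min().round(1),a.max().round(1),b.min().round(1),b.max().round(1))
pr('dot',B&((H<7)|(H>173))&(S>140),52); P=cloud('top',d); pr('blank col',B&(H>8)&(H<22)&(S>70)&(S<170)&(V>120),52); pr('blank z',B&(P[...,2]>38)&(P[...,2]<66),52)
cv2.imwrite('pics/placed.png',cv2.resize(im[150:215,240:370,::-1],None,fx=6,fy=6,interpolation=cv2.INTER_CUBIC))
E
```

```text
[616.3 221.7 300.  -84. ]
8.75 [616.1 221.6 298.9] 85.5758143293629
dot 24 mean x,y -0.7 -1.2 ext -11.0 10.0 -10.2 6.8
blank col 40 mean x,y 57.6 34.9 ext -72.5 68.7 -117.6 71.1
blank z 334 mean x,y -2.5 -1.0 ext -51.6 40.2 -119.6 78.2
```

View pics/placed.png

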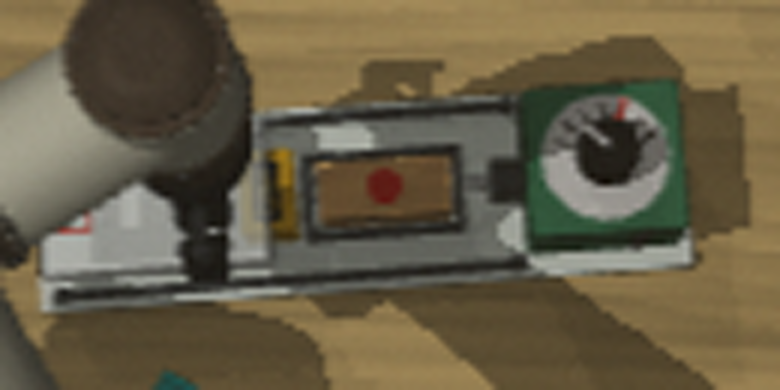

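The picture shows the blank in the nest inside the fences with its dot at about (384,186). The dot measures within 1.2 mm of the nest centre. Next I'll grip the guard.

Request:
carry_out:
  rows:
    - [0,0,0.2,0,0,0,1]
    - [0,0,0.295,0,0,0,1]
    - [0,0,0.295,0,0,0,-1]
    - [0,0,0.295,0,0,0,-1]
    - [0,0,0.295,0,0,0,-1]
    - [0,0,0.295,0,0,0,-1]
    - [0,0,0.295,0,0,0,-1]
    - [0,0,0.295,0,0,0,-1]

```text
clock: 9.8
position: [617.6, 221.9, 242.9]
ee_rot: [0.743, -0.669, 0.001, -0.002]
contact_force: [5.6, -0.1, 0.7]
gripper_width: 42.4
grasp_force: 62.2
```

```bash
python3 - <<'E'
from h import *
s=arm.read_state(); print(s['clock'],s['position'].round(2),s['gripper_width'],s['grasp_force'],s['contact_force'].round(1))
N=np.array([628.0,111.3]); yaw=.1055; ux=np.array([np.cos(yaw),np.sin(yaw)]); uy=np.array([-np.sin(yaw),np.cos(yaw)])
w=s['position'][:2]-N; print('tool in borer x,y',w@ux,w@uy,'force',s['contact_force'][:2]@ux,s['contact_force'][:2]@uy)
E
```

```text
9.8 [617.57 221.86 242.94] 42.436708773048736 62.15648353099823 [ 5.6 -0.1  0.7]
tool in borer x,y 1.2752576644637281 111.04542655139669 force 5.51470645851444 -0.7044796841046149
```

Request:
carry_out:
  rows:
    - [0.06,-0.005,0,0,0,0,-1]
    - [0.16,-0.006,0,0,0,0,-1]
    - [0.26,-0.006,0,0,0,0,-1]
    - [0.36,-0.006,0,0,0,0,-1]
    - [0.46,-0.006,0,0,0,0,-1]
    - [0.54,-0.006,0,0,0,0,-1]
    - [0.59,-0.006,0,0,0,0,-1]
    - [0.62,-0.006,0,0,0,0,-1]
    - [0.64,-0.006,0,0,0,0,-1]
    - [0.64,-0.006,0,0,0,0,-1]

```text
clock: 11.05
position: [631.3, 94.3, 242.9]
ee_rot: [0.743, -0.669, 0.001, -0.001]
contact_force: [0.1, 0.8, 6.2]
gripper_width: 42.6
grasp_force: 62.7
```

```bash
cat >> h.py <<'E'
N=np.array([628.0,111.3]); yaw=.1055; ux=np.array([np.cos(yaw),np.sin(yaw)]); uy=np.array([-np.sin(yaw),np.cos(yaw)])
def rep():
    s=arm.read_state(); w=s['position'][:2]-N; f=s['contact_force']
    r=R.from_quat(s['ee_rot']).as_matrix(); print(round(s['clock'],2),s['position'].round(2),'borer x,y %.2f %.2f'%(w@ux,w@uy),'F %.1f %.1f %.1f'%(f[:2]@ux,f[:2]@uy,f[2]),'w',round(s['gripper_width'],1),round(s['grasp_force'],1),'head',np.degrees(np.arctan2(r[1,0],r[0,0])).round(2),'tau',s['wrist_torque'].round(2))
E
python3 -c "
from h import *
rep()"
```

```text
11.05 [631.29  94.32 242.89] borer x,y 1.48 -17.23 F 0.1 0.8 6.2 w 42.6 62.7 head -83.96 tau [ 0.25  0.05 -0.1 ]
```

Request:
carry_out:
  rows:
    - [0.01,0,0,0,0,0,-1]
    - [0.02,0,0,0,0,0,-1]
    - [0.03,0,0,0,0,0,-1]
    - [0.03,0,0,0,0,0,-1]

```text
clock: 11.55
position: [631.2, 93.0, 242.9]
ee_rot: [0.744, -0.669, -0.001, -0.004]
contact_force: [-4.6, 20.3, 7.6]
gripper_width: 43.0
grasp_force: 62.8
```

```bash
python3 -c "
from h import *
rep()"
```

```text
11.55 [631.19  93.01 242.87] borer x,y 1.25 -18.52 F -2.4 20.7 7.6 w 43.0 62.8 head -83.91 tau [ 5.16  1.78 -0.25]
```

Request:
carry_out:
  rows:
    - [-0.02,0,0,0,0,0,1]
    - [-0.035,0,0,0,0,0,1]
    - [-0.035,0,-0.1,0,0,0,1]
    - [-0.035,0,-0.25,0,0,-0.5,1]
    - [-0.035,0,-0.25,0,0,-0.5,1]
    - [-0.035,0,-0.25,0,0,-0.5,1]
    - [-0.035,0,-0.25,0,0,-0.5,1]
    - [-0.035,0,-0.25,0,0,-0.5,1]
    - [-0.035,0,-0.25,0,0,-0.5,1]
    - [-0.035,0,-0.25,0,0,-0.5,1]
    - [-0.035,0,-0.25,0,0,-0.5,1]
    - [-0.035,0,-0.25,0,0,-0.5,1]

```text
clock: 13.05
position: [630.6, 94.6, 290.5]
ee_rot: [0.999, 0.054, -0.001, 0.0]
contact_force: [-0.0, 0.3, -1.2]
gripper_width: 85.7
grasp_force: 0.0
```

Request:
carry_out:
  rows:
    - [0,0,0,0,0,0,0]
    - [0,0,0.15,0,0,0,0]
    - [0,0,0.245,0,0,0,0]
    - [0,0,0.245,0,0,0,-1]
    - [0,0,0.245,0,0,0,-1]
    - [0,0,0.245,0,0,0,-1]
    - [0,0,0.245,0,0,0,-1]

```text
clock: 13.92
position: [630.5, 97.2, 242.0]
ee_rot: [0.999, 0.052, 0.0, -0.001]
contact_force: [-1.8, 6.9, -4.6]
gripper_width: 13.0
grasp_force: 60.0
```

```bash
python3 -c "
from h import *
rep()
h=np.radians(-83.96);X=np.array([np.cos(h),np.sin(h)]);Y=np.array([np.sin(h),-np.cos(h)])
c=np.array([628.1,110.31])-112*X+134*X-1.2*Y-7*X; print(c,((c-N)@ux),((c-N)@uy))"
```

```text
13.93 [630.47  97.23 241.96] borer x,y 0.98 -14.25 F -1.0 7.1 -4.6 w 13.0 60.0 head 6.01 tau [ 1.87  0.44 -0.04]
[630.87167959  95.51953712] 1.1939609437795038 -15.995124559951059
```

```bash
python3 -c "
from h import *
import json
json.dump([630.872,95.52,242.0,6.04],open('cmd.json','w'))
p=N+0.5*ux-145.7*uy; print(p.round(1))"
python3 mv.py ,,332, 643.8,-33.5,332,40.04 +643.8,-33.5,275, +643.8,-33.5,275,-28.71
```

```text
[643.8 -33.5]
CALL [0.0, 0.0, -0.45] turn z -0.0 rows>=1.4 
CALL [-0.0036, 0.6483, 0.0] turn z -0.1889 rows>=3.2 
same [-0.0036, 0.6483, 0.285] turn z -0.1889 rows>=0.9 
same [-0.0036, 0.6483, 0.285] turn z 0.1931 rows>=6.4 
[643.8  -33.5  275.   -28.72]
```

Request:
carry_out:
  rows:
    - [0,0,0,0,0,0,0]
    - [0,0,0,0,0,0,0]
    - [0,0,-0.1,0,0,0,0.5]
    - [0,0,-0.45,0,0,0,1]
    - [0,0,-0.45,0,0,0,1]

```text
clock: 14.55
position: [632.2, 95.4, 338.4]
ee_rot: [0.999, 0.053, 0.006, -0.001]
contact_force: [0.5, -0.9, 0.1]
gripper_width: 85.4
grasp_force: 0.0
```

Request:
carry_out:
  rows:
    - [-0.0036,0.6483,0,0,0,-0.1889,1]
    - [-0.0036,0.6483,0,0,0,-0.1889,1]
    - [-0.0036,0.6483,0,0,0,-0.1889,1]
    - [-0.0036,0.6483,0,0,0,-0.1889,1]
    - [-0.0036,0.6483,0.285,0,0,-0.1889,1]
    - [-0.0036,0.6483,0.285,0,0,-0.1889,1]
    - [-0.0036,0.6483,0.285,0,0,-0.1889,-1]
    - [-0.0036,0.6483,0.285,0,0,-0.1889,-1]
    - [-0.0036,0.6483,0.285,0,0,-0.1889,-1]
    - [-0.0036,0.6483,0.285,0,0,-0.1889,-1]
    - [-0.0036,0.6483,0.285,0,0,-0.1889,-1]
    - [-0.0036,0.6483,0.285,0,0,-0.1889,-1]

```text
clock: 16.05
position: [644.6, -33.5, 277.5]
ee_rot: [0.939, 0.343, 0.002, 0.001]
contact_force: [-0.3, -1.4, 5.5]
gripper_width: 38.4
grasp_force: 60.1
```

```bash
python3 -c "
from h import *
rep()"
```

```text
16.05 [644.63 -33.54 277.53] borer x,y 1.29 -145.78 F -0.5 -1.4 5.5 w 38.4 60.1 head 40.09 tau [-0.25  0.   -0.04]
```

Request:
carry_out:
  rows:
    - [0,0,0,0,0,0.04,-1]
    - [0,0,0,0,0,0.09,-1]
    - [0,0,0,0,0,0.14,-1]
    - [0,0,0,0,0,0.19,-1]
    - [0,0,0,0,0,0.24,-1]
    - [0,0,0,0,0,0.29,-1]
    - [0,0,0,0,0,0.34,-1]
    - [0,0,0,0,0,0.382,-1]
    - [0,0,0,0,0,0.382,-1]
    - [0,0,0,0,0,0.382,-1]

```text
clock: 17.3
position: [644.6, -33.8, 277.5]
ee_rot: [0.969, -0.248, 0.002, -0.0]
contact_force: [0.9, -1.9, 5.2]
gripper_width: 38.6
grasp_force: 60.4
```

```bash
python3 -c "
from h import *
rep()"
```

```text
17.3 [644.64 -33.85 277.51] borer x,y 1.27 -146.09 F 0.6 -2.0 5.2 w 38.6 60.4 head -28.68 tau [-0.72 -0.02 -0.06]
```

Request:
carry_out:
  rows:
    - [0,0,0,0,0,0,1]
    - [0,0,0,0,0,0,1]
    - [0,0,0,0,0,0,1]
    - [0,0,-0.2,0,0,0,1]
    - [0,0,-0.45,0,0,0,1]
    - [0,0,-0.45,0,0,0,1]

```text
clock: 18.05
position: [644.8, -33.3, 370.2]
ee_rot: [0.969, -0.248, 0.005, -0.002]
contact_force: [0.6, -0.8, 0.0]
gripper_width: 85.4
grasp_force: 0.0
```

```bash
python3 -c "
from h import *
import json
rep(); json.dump([643.8,-33.5,365,40.04-68.76],open('cmd.json','w'))
p=N+1.3*ux+78.8*uy; print('slot',p.round(1), 'key in N frame',((np.array([426.4,153.8])-N)@ux),((np.array([426.4,153.8])-N)@uy))"
python3 mv.py 590,40,340, 480,110,340,8 428,155,300, +428,155,233,
```

```text
18.05 [644.8  -33.3  370.17] borer x,y 1.48 -145.56 F 0.5 -0.8 0.0 w 85.4 0.0 head -28.66 tau [0.03 0.03 0.05]
slot [621.  189.8] key in N frame -196.00367394219 63.493068922235004
CALL [-0.4125, -0.193, 0.125] turn z -0.0 rows>=1.5 
CALL [-0.6505, -0.0427, 0.0] turn z -0.204 rows>=3.4 
CALL [-0.2262, -0.259, 0.2] turn z -0.0 rows>=1.3 
same [-0.2262, -0.259, 0.535] turn z -0.0 rows>=1.1 
[428. 155. 233.   8.]
```

```bash
python3 -c "
import json
json.dump([643.8,-33.5,365,-28.72],open('cmd.json','w'))"
python3 mv.py 540,70,350,-60 428,155,310,-82.5 +428,155,233,
```

```text
CALL [-0.7038, -0.2044, 0.075] turn z 0.1738 rows>=2.9 
CALL [-0.6481, 0.2725, 0.2] turn z 0.125 rows>=2.3 
same [-0.6481, 0.2725, 0.585] turn z 0.125 rows>=1.2 
[428.  155.  233.  -82.5]
```

Request:
carry_out:
  rows:
    - [-0.7038,-0.2044,0.075,0,0,0.1738,1]
    - [-0.7038,-0.2044,0.075,0,0,0.1738,1]
    - [-0.7038,-0.2044,0.075,0,0,0.1738,1]
    - [-0.7038,-0.2044,0.075,0,0,0.1738,1]

```text
clock: 18.55
position: [538.8, 71.1, 349.4]
ee_rot: [0.867, -0.498, -0.001, 0.001]
contact_force: [-0.7, -0.4, 0.6]
gripper_width: 85.2
grasp_force: 0.0
```

Request:
carry_out:
  rows:
    - [-0.6481,0.2725,0.2,0,0,0.125,0.4]
    - [-0.6481,0.2725,0.2,0,0,0.125,0.4]
    - [-0.6481,0.2725,0.2,0,0,0.125,0.4]
    - [-0.6481,0.2725,0.2,0,0,0.125,0.4]
    - [-0.6481,0.2725,0.4,0,0,0.125,0.4]
    - [-0.6481,0.2725,0.585,0,0,0.125,0.4]
    - [-0.6481,0.2725,0.585,0,0,0.125,0.4]

```text
clock: 19.42
position: [428.5, 154.1, 231.0]
ee_rot: [0.752, -0.659, -0.0, 0.003]
contact_force: [-0.8, 0.2, 0.1]
gripper_width: 59.6
grasp_force: 0.0
```

```bash
python3 - <<'E'
from h import *
rep()
im,d=snap('top'); b,_=snap('side')
A=cv2.resize(im[155:200,240:360,::-1],(780,292),interpolation=cv2.INTER_CUBIC)
B=cv2.resize(b[150:240,270:400,::-1],(433,300),interpolation=cv2.INTER_CUBIC)
C=np.zeros((592,780,3),np.uint8); C[:292]=A; C[292:,:433]=B; cv2.imwrite('pics/chk.png',C)
E
```

```text
19.43 [428.48 154.08 230.96] borer x,y -193.90 63.56 F -0.7 0.3 0.1 w 59.6 0.0 head -82.51 tau [ 0.03 -0.07  0.02]
```

View pics/chk.png

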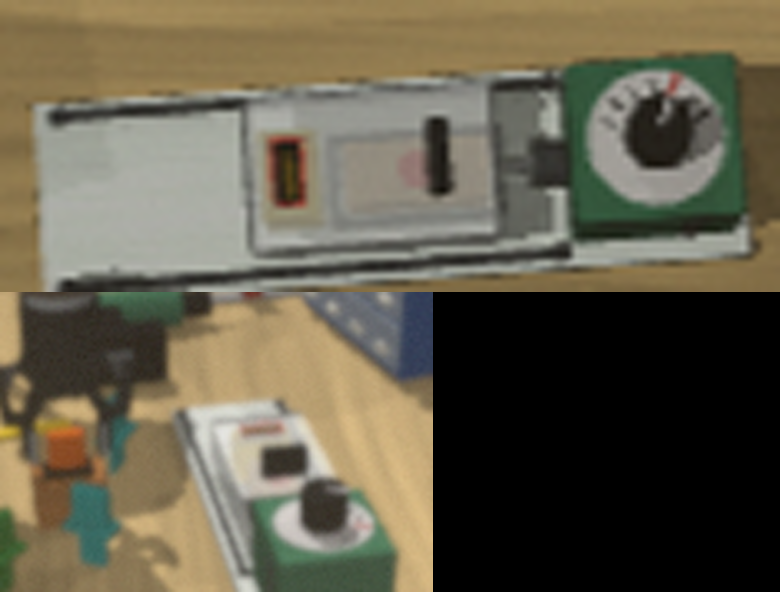

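The guard is shut with the window over the yellow switch at (288,172) and the dot visible beneath it. The fingers straddle the key. The collar's line, at about (658,105), seems short of the red mark at (673,85), so I'll measure its angle.

```bash
python3 - <<'E'
from h import *
np.set_printoptions(linewidth=220)
im=np.load('/tmp/top.npz')['im']; g=cv2.cvtColor(im,cv2.COLOR_RGB2GRAY)
print(g[163:188,329:353])
print((im[163:173,338:350,0].astype(int)-im[163:173,338:350,1]))
C=np.array([*(N+1.3*ux-146*uy)])
for z,r0,r1 in((95,20.5,34),(130,4,17)):
    th=np.radians(np.arange(-120,121,5)); v=[]
    for a in th:   # angle from world +x, clockwise positive
        r=np.arange(r0,r1,1.); p=np.c_[C[0]-1.2+r*np.cos(a),C[1]-.9-r*np.sin(a),np.full(len(r),z)]; v.append(sample('top',g.astype(np.float32),p).mean())
    print(z,list(zip(np.arange(-120,121,5),np.round(v).astype(int))))
E
```

```text
[[123 124 123 120 122 122 122 121 120 122 121 120  97  86  87  96  80  78  85  85  80  81  81  81]
 [ 94  78  73  77  81  70  73  78  75  74  81  74  74  73  72  73  74  73  75  75  75  74  73  64]
 [ 74  75  74  73  72  71  73  72  73  71  85  90  92  92  78  73  71  74  72  73  75  72  71  68]
 [ 73  74  72  73  71  71  72 104 128 151 157 156 156 159 122 107  93  78  74  72  73  73  71  67]
 [ 71  71  74  73  72 105 146 157 157 158 133 121 149 160 105 120 151 124  84  73  75  74  71  70]
 [ 72  73  73  72 103 147 156 132 150 157 160 110 144 139  95 144 157 158 142  93  72  73  74  72]
 [ 71  72  73 105 146 157 158 157 110 144 159  89  53  83 122 153 161 134 152 142  91  72  74  73]
 [ 72  73  87 145 133  97 143 158 127  73  43  33  34 102  75  76  65  74  97 145 124  84  71  73]
 [ 75  74 122 153 159 106  85 144 109  50  33  34  31 136  80  33  39  89 101 102 103 112  83  72]
 [ 71  85 142 157 158 158 158 135  69  31  33  34  50 108  65  31  32  86  70  40  89 109  82  74]
 [ 71 103 148 131 122 149 158  90  39  33  34  34 103  77  39  34  32  53  56  91 100 101  79  75]
 [ 72 122 1
[... 4225 characters left out ...]
)), (np.int64(10), np.int64(103)), (np.int64(15), np.int64(102)), (np.int64(20), np.int64(94)), (np.int64(25), np.int64(84)), (np.int64(30), np.int64(74)), (np.int64(35), np.int64(63)), (np.int64(40), np.int64(54)), (np.int64(45), np.int64(47)), (np.int64(50), np.int64(42)), (np.int64(55), np.int64(39)), (np.int64(60), np.int64(37)), (np.int64(65), np.int64(36)), (np.int64(70), np.int64(36)), (np.int64(75), np.int64(35)), (np.int64(80), np.int64(34)), (np.int64(85), np.int64(34)), (np.int64(90), np.int64(34)), (np.int64(95), np.int64(34)), (np.int64(100), np.int64(34)), (np.int64(105), np.int64(34)), (np.int64(110), np.int64(34)), (np.int64(115), np.int64(33)), (np.int64(120), np.int64(33))]
```

The line tilts about 15° clockwise. The red mark is at 17° and mark 4 at −6°, so the collar is at 5. Next I'll centre the key along its x, then regrip it across its thin side.

Request:
carry_out:
  rows:
    - [0,0,0,0,0,0,-1]
    - [0,0,0,0,0,0,-1]
    - [0,0,0,0,0,0,-1]
    - [0,0,0,0,0,0,-1]
    - [0,0,0,0,0,0,-1]

```text
clock: 20.15
position: [428.7, 155.4, 234.6]
ee_rot: [0.752, -0.659, 0.001, -0.002]
contact_force: [0.2, -0.2, 7.3]
gripper_width: 35.2
grasp_force: 60.5
```

```bash
python3 -c "
from h import *
rep()"
```

```text
20.15 [428.74 155.44 234.61] borer x,y -193.50 64.88 F 0.2 -0.2 7.3 w 35.2 60.5 head -82.43 tau [-0.24  0.02 -0.07]
```

Request:
carry_out:
  rows:
    - [0,0,0,0,0,0,0.4]
    - [0,0,0,0,0,0,0.4]
    - [0,0,-0.15,0,0,0,0.4]
    - [0,0,-0.3,0,0,-0.05,0.4]
    - [0,0,-0.3,0,0,-0.5,0.2]
    - [0,0,-0.3,0,0,-0.5,0.2]
    - [0,0,-0.3,0,0,-0.5,0]
    - [0,0,-0.3,0,0,-0.5,0]
    - [0,0,-0.3,0,0,-0.5,0]
    - [0,0,-0.3,0,0,-0.5,0]
    - [0,0,-0.3,0,0,-0.5,0]
    - [0,0,-0.3,0,0,-0.5,0]

```text
clock: 21.65
position: [427.9, 155.0, 292.8]
ee_rot: [0.998, 0.067, -0.0, 0.0]
contact_force: [0.0, -0.2, 0.3]
gripper_width: 43.1
grasp_force: 0.0
```

Request:
carry_out:
  rows:
    - [0,0,0,0,0,0,0]
    - [0,0,0.15,0,0,0,0]
    - [0,0,0.25,0,0,0,0]
    - [0,0,0.3,0,0,0,0]
    - [0,0,0.3,0,0,0,0]
    - [0,0,0.3,0,0,0,-1]
    - [0,0,0.3,0,0,0,-1]
    - [0,0,0.3,0,0,0,-1]
    - [0,0,0.3,0,0,0,-1]
    - [0,0,0.3,0,0,0,-1]

```text
clock: 22.9
position: [428.4, 155.3, 233.9]
ee_rot: [0.998, 0.066, 0.001, -0.0]
contact_force: [-1.4, -0.8, 5.5]
gripper_width: 13.6
grasp_force: 59.0
```

```bash
python3 -c "
from h import *
rep()"
```

```text
22.9 [428.37 155.3  233.86] borer x,y -193.88 64.78 F -1.4 -0.6 5.5 w 13.6 59.0 head 7.52 tau [ 0.04  0.29 -0.06]
```

```bash
python3 -c "
from h import *
import json
json.dump([428,155,233,7.5],open('cmd.json','w')); print(N+1.0*ux+78.8*uy)"
python3 mv.py ,,380, 620.7,189.8,380,6.04 ,,320,
```

```text
[620.69645316 189.76717915]
CALL [0.0, 0.0, -0.735] turn z -0.0 rows>=2.4 
CALL [0.978, -0.0467, 0.0] turn z 0.0081 rows>=3.1 
CALL [0.0, 0.0, 0.3] turn z -0.0 rows>=1.0 
[620.71 189.79 320.     6.04]
```

Request:
carry_out:
  rows:
    - [0,0,-0.1,0,0,0,-1]
    - [0,0,-0.25,0,0,0,-1]
    - [0,0,-0.5,0,0,0,-1]
    - [0,0,-0.735,0,0,0,-1]
    - [0,0,-0.735,0,0,0,-1]

```text
clock: 23.52
position: [428.5, 155.3, 383.5]
ee_rot: [0.998, 0.066, 0.004, -0.002]
contact_force: [0.7, 1.0, -1.4]
gripper_width: 13.0
grasp_force: 58.4
```

Request:
carry_out:
  rows:
    - [0.3,-0.0467,0,0,0,0.0081,-1]
    - [0.6,-0.0467,0,0,0,0.0081,-1]
    - [0.9,-0.0467,0,0,0,0.0081,-1]
    - [0.978,-0.0467,0,0,0,0.0081,-1]
    - [0.978,-0.0467,0,0,0,0.0081,-1]
    - [0.978,-0.0467,0,0,0,0.0081,-1]

```text
clock: 24.28
position: [619.8, 189.6, 378.9]
ee_rot: [0.999, 0.053, -0.001, 0.0]
contact_force: [-0.0, -0.5, 0.2]
gripper_width: 13.3
grasp_force: 58.5
```

Request:
carry_out:
  rows:
    - [0,0,0.2,0,0,0,-1]
    - [0,0,0.3,0,0,0,-1]
    - [0,0,0.3,0,0,0,-1]
    - [0,0,0.3,0,0,0,-1]

```text
clock: 24.78
position: [620.6, 190.1, 321.7]
ee_rot: [0.999, 0.053, 0.001, -0.0]
contact_force: [-0.1, -0.7, 0.4]
gripper_width: 13.0
grasp_force: 58.5
```

```bash
python3 - <<'E'
from h import *
rep()
im,d=snap('top'); b,D=snap('side')
A=cv2.resize(im[155:215,240:360,::-1],(600,300),interpolation=cv2.INTER_CUBIC)
B=cv2.resize(b[120:220,300:420,::-1],(600,500),interpolation=cv2.INTER_CUBIC)
cv2.imwrite('pics/over.png',B)
P=cloud('side',D); hsv=cv2.cvtColor(b,cv2.COLOR_RGB2HSV).astype(int); H,S,V=[hsv[...,i] for i in range(3)]
m=np.zeros(H.shape,bool); m[120:220,300:420]=1
for nm,k in dict(orange=m&(H>=5)&(H<14)&(S>170)&(V>90)).items():
    q=P[k]; print(len(q),np.argwhere(k).mean(0)[::-1]); 
    if len(q): w=q[:,:2]-N; print(nm,np.percentile(w@ux,[3,50,97]).round(1),np.percentile(w@uy,[3,50,97]).round(1),np.percentile(q[:,2],[3,50,97]).round(1))
E
```

```text
24.77 [620.56 190.05 321.66] borer x,y 0.89 79.10 F -0.1 -0.7 0.4 w 13.0 58.5 head 6.09 tau [-0.03 -0.02 -0.01]
0 [nan nan]<stdin>:10: RuntimeWarning: Mean of empty slice.
  ret = um.true_divide(
```

View pics/over.png

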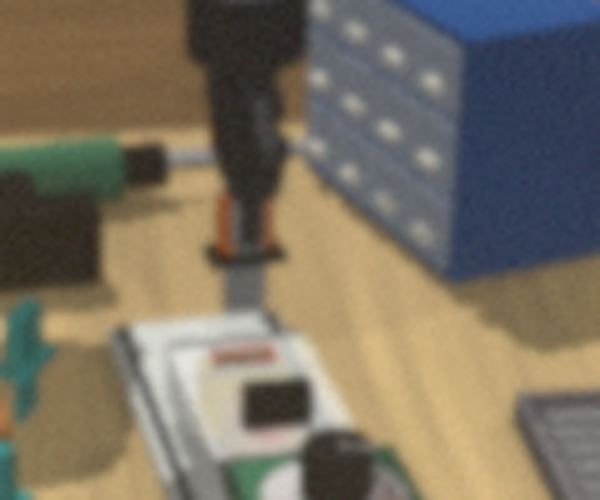

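The side view shows the key held upright and centred between the fingers, flange at (245,255) and tongue above the red window at (243,355). I'll lower it in steps and watch the forces.

Request:
carry_out:
  rows:
    - [0,0,0.1,0,0,0,-1]
    - [0,0,0.15,0,0,0,-1]
    - [0,0,0.19,0,0,0,-1]
    - [0,0,0.22,0,0,0,-1]
    - [0,0,0.24,0,0,0,-1]
    - [0,0,0.24,0,0,0,-1]

```text
clock: 25.62
position: [620.8, 189.8, 271.8]
ee_rot: [0.999, 0.053, -0.0, 0.0]
contact_force: [-0.2, 0.2, -0.5]
gripper_width: 13.2
grasp_force: 58.5
```

```bash
python3 -c "
from h import *
rep()"
```

```text
25.62 [620.78 189.84 271.81] borer x,y 1.09 78.86 F -0.2 0.2 -0.5 w 13.2 58.5 head 6.05 tau [ 0.01 -0.02  0.05]
```

Request:
carry_out:
  rows:
    - [0,0,0.03,0,0,0,-1]
    - [0,0,0.06,0,0,0,-1]
    - [0,0,0.085,0,0,0,-1]
    - [0,0,0.1,0,0,0,-1]
    - [0,0,0.11,0,0,0,-1]
    - [0,0,0.115,0,0,0,-1]
    - [0,0,0.115,0,0,0,-1]

```text
clock: 26.5
position: [620.7, 189.8, 249.9]
ee_rot: [0.999, 0.053, 0.0, 0.0]
contact_force: [-2.3, -0.9, 5.2]
gripper_width: 13.5
grasp_force: 59.1
```

```bash
python3 -c "
from h import *
rep()"
```

```text
26.5 [620.7  189.8  249.91] borer x,y 1.01 78.84 F -2.4 -0.7 5.2 w 13.5 59.1 head 6.06 tau [-0.15  0.81  0.03]
```

Request:
carry_out:
  rows:
    - [0,0,0.008,0,0,0,-1]
    - [0,0,0.008,0,0,0,-1]
    - [0,0,0.008,0,0,0,-1]
    - [0,0,0,0,0,0,0]
    - [0,0,0,0,0,0,0]
    - [0,0,0,0,0,0,0]
    - [0,0,-0.1,0,0,0,0]
    - [0,0,-0.3,0,0,0,0]
    - [0,0,-0.6,0,0,0,0]
    - [-0.9,0.2,-0.6,0,0,0,0]
    - [-0.9,0.2,-0.6,0,0,0,0]
    - [-0.9,0.2,-0.6,0,0,0,0]

```text
clock: 28.0
position: [444.2, 130.3, 368.7]
ee_rot: [0.999, 0.053, -0.0, -0.0]
contact_force: [0.8, 0.8, 0.0]
gripper_width: 42.7
grasp_force: 0.0
```

Request:
carry_out:
  rows:
    - [0,0,0,0,0,0,0]
    - [0,0,0,0,0,0,0]
    - [0,0,0,0,0,0,0]
    - [0,0,0,0,0,0,0]

```text
clock: 28.5
position: [446.9, 131.6, 368.7]
ee_rot: [0.999, 0.053, -0.0, 0.0]
contact_force: [-0.9, 0.1, -0.3]
gripper_width: 43.1
grasp_force: 0.0
```

```bash
python3 - <<'E'
from h import *
rep()
im,d=snap('top'); b,D=snap('side')
C=np.zeros((600,780,3),np.uint8); C[:270]=cv2.resize(im[158:200,240:361,::-1],(780,270),interpolation=cv2.INTER_CUBIC); C[270:,:440]=cv2.resize(b[150:240,290:410,::-1],(440,330),interpolation=cv2.INTER_CUBIC)
cv2.imwrite('pics/fin.png',C)
P=cloud('side',D); hsv=cv2.cvtColor(b,cv2.COLOR_RGB2HSV).astype(int); H,S,V=[hsv[...,i] for i in range(3)]
m=np.zeros(H.shape,bool); m[160:215,325:370]=1; k=m&(H>=5)&(H<14)&(S>170)&(V>90); q=P[k]
if len(q): w=q[:,:2]-N; print(len(q),np.percentile(w@ux,[3,50,97]).round(1),np.percentile(w@uy,[3,50,97]).round(1),np.percentile(q[:,2],[3,50,97]).round(1))
E
```

```text
28.5 [446.91 131.56 368.66] borer x,y -177.95 39.22 F -0.8 0.2 -0.3 w 43.1 0.0 head 6.03 tau [0.01 0.01 0.02]
81 [-12.4   0.4  13.7] [68.3 72.9 78.4] [ 79.7  95.5 109.9]
```

View pics/fin.png

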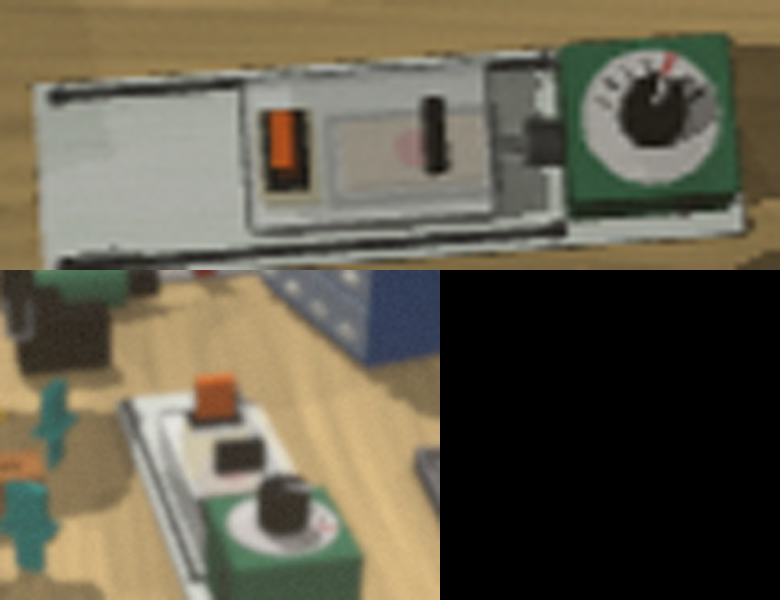

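The final view shows the key home: its flange at (285,150) lies on the guard, and the top of its grip measures about 110 mm above the bench, as it should. The guard is shut over the blank, the collar line points at the red mark, and the arm is clear. I'm handing the job in.

```bash
python3 -c "
from bench import arm
print(arm.job_done())"
```

```text
the job is handed in; nothing more can be done
None
```

The job is handed in at about 28.6 s of the 67 s, with no verdict shown: the blank is flat in the nest, the guard shut, the key home in the switch and the collar at 5, all checked in the last pictures before hand-in.

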